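Open the dish carrier: free two squeeze catches and hold the gate wide

ROBOT

A 6-joint arm with a two-finger parallel gripper is mounted at the origin on a cart in front of the work surface, level with it; the furniture and walls round the work are solid. World frame = base frame: x ahead of the robot, y to its left, z up, the work surface at z = 0. Lengths are in m, angles in degrees, forces in N, time in s.
With the tool pointing down it reaches from about 0.4 to 0.825 m from the base axis. Payload 7 kg.
Tool frame: the origin (TCP) lies on the centre line of the jaws, within the pads' length; the fingertips stand 19 mm ahead of it and the grasp point (between the pads) is the TCP; z points along the fingers, y is the line along which they close (so a half turn about z gives the same grasp; the last joint's range is limited). The gripper opens to 88 mm and grips with 3 to 60 N. Pads are 19 mm wide; open, the fingers measure 130 mm over their backs; the gripper's body (78 mm by 193 mm) begins 47 mm behind the grasp point.
Start: joints at [93.054, 20.546, 0.682, 0, -70.136, -16.507], TCP at [0.157, 0.656, 0.246] pointing down, gripper open.
Joint ranges: [-176.03, 176.03], [-82.01, 121.73], [-58.28, 71.71], [-173.87, 95.51], [-174.79, -0.11], [-173.66, 173.66]. Speed limits (degrees/s): [136.94, 136.94, 172.46, 180, 180, 180].

INTERFACE

Orientations are given as [roll, pitch, yaw] about the fixed x, y, z axes, in that order (R = Rz(yaw) Ry(pitch) Rx(roll)).
In Python, from plant import get_state, capture, close_job gives the robot as it stands.
- The arm moves only by the tool apply_moves, never from a script. Its argument "targets" is a list of rows, each a list of 7 numbers: the opening, from 0 (shut) to 1 (fully open), then the shift along the tool's x, y, z normalised to -1 to 1, where 1 is 1000 mm, then the turn, a rotation vector about the tool's x, y, z normalised to -1 to 1, where 1 is 90 degrees. In form: [[claw, tx, ty, tz, ax, ay, az], ...]. A call has 1 to 20 rows; each row shifts and turns the commanded pose from where the row before left it, along the tool's axes as they then stand; what a row does not reach is not made up. A row lasts 1/12 s, in which the tool goes at most 41.7 mm and 7.16 degrees, less where a joint would pass 70% of its speed; a pose out of reach is approached as far as the arm can. A call with a number of a shift or a turn outside -1 to 1 is refused whole. A call with a gripper value outside its range is refused whole. The fingers move at their own pace and stop on an object; "newtons" is the grip in N (left out, the last holds). Time passes only in rows, so rows that do not move let the fingers close. It gives the time, the measured TCP pose, the force, the opening and the grip force at its end, in the units of the state.
- get_state(): the state, without advancing time (a new reading comes with each control period).
- capture(name): name is "side" or "top" or "wrist"; returns a dict with "frame" (480x640x3 uint8, red, green, blue), "range_z" (480x640 float32, m along the optical axis (not along the pixel's ray), 0 where there is no reading), "camera_matrix" (3x3 intrinsics, pixels), "k1" (the pictures are not rectified: a ray, as slopes to the right and down, at radius r is drawn at 1 + k1 r^2 times it, then the intrinsics apply), "T" (4x4, takes a point from camera to world coordinates). Camera axes: x right, y down, z forward; pixel columns grow to the right and rows downward; lengths in m; the calibration is good to about 2 mm. A picture is of the moment at which its call begins.
- close_job(): hands the job in; it is judged then, once.
The state is a dict: "time_s": time; "joints": joint angles; "qd": joint speeds; "joint_torque": joint torques, N m; "tcp_pos": TCP position; "eef_rot": TCP orientation; "contact_force": force on the tool from outside, world axes, zero at the start; "moment": the same for the moment, N m; "gripper_width": finger opening in m; "gripper_force": force on a finger pad.
Only numpy, scipy, OpenCV 4.12 (cv2) and the standard library are available. Lean on these libraries where they do the work, as an engineer would, in place of code of your own. Each camera call takes 0.05 s, during which the arm holds its last target. There are 200 camera calls.

TASK

The marker lies in the way of the gate of the dish carrier: lay it in the saddles of the raised pen rest and let go of it. Then squeeze the tabs of the gate's two catches fully together, first the catch at the hinge end, then the one at the handle end, and swing the gate out past its detent until it stands wide open, at least 75 degrees. Its spring pulls it shut, so finish while still holding it open there, with the marker still on its rest and the other things on the bench left where they stand.

Things in the scene. Friction and masses are not known exactly. Their poses are not given: they have to be found in the camera images.
- carrier: fixed metal and grey plastic dish carrier (an open-topped box with a stack of dishes and a tube block in it), 136 x 214 x 120 mm; origin at bench level under the middle of its closed front gate; its x axis points into the carrier (away from the robot), y to the hinge end of the gate, z up. Its position and turn vary. Top of the front header bar at z = 120 mm, just behind the gate
- gate (a joint): hinge of the gate, rad: 0 shut, grows as the gate swings out toward the robot (clockwise seen from above), stop at 1.75. A spring always pulls it shut (0.08 N m shut, 0.2 N m at 1.3 rad, so 1 to 1.5 N at the handle); a sprung detent near 0.55 rad adds up to about 3 N at the handle, and let go beyond it the gate falls back to rest ajar at about 0.8 rad. Hooks of both catches hold it shut until both are squeezed in
- gate_hinge (a point): point on the upright hinge axis of the gate, 120 mm above the bench (axes as the carrier's); it lies 92.5 mm from the carrier's origin along the carrier's +y
- gate_leaf: the gate: a 176 mm long, 10 mm thick metal frame with bars, 8 to 112 mm above the bench, small lugs on its top edge up to 124 mm; origin on the hinge axis at bench level, its -y axis runs along the gate from the hinge to the free end, -x is its outer face
- handle (a point): centre of the graspable part of the gate's handle: an upright round black bar, 14 mm thick, 86 to 152 mm above the bench, point at 128 mm; it stands 36 mm in front of the gate's middle plane (clear gap 24 mm) and 158 mm from the hinge axis along the gate; its axes are the gate's. A bracket joins it to the gate at 87 to 97 mm height
- catch_hinge (a joint): travel of each tab of the hinge-end catch, m: 0 latched, 0.009 squeezed fully in; it releases the gate from about 0.007. The two tabs are geared together, move inward equally, need about 3 N in all, and stay where they are left
- catch_hinge_mid (a point): middle between the two upright black tabs of the hinge-end catch, 146 mm above the bench; tabs stand apart along the carrier's y (the squeezing direction), 40 mm over their outer faces latched and 22 mm squeezed; each is 18 mm wide along x and stands free from 129 to 163 mm height, on a base whose top is at 126 mm. It sits on the header, 41.5 mm from the carrier's middle toward +y
- catch_handle (a joint): the same for the handle-end catch
- catch_handle_mid (a point): the same for the handle-end catch, which sits 43.5 mm from the carrier's middle toward -y, 85 mm from the other
- marker_mid (a point): centre of the loose grey marker pen, 12 mm square section for grasping, 122 mm long along its y axis, 12 g; it lies on the bench in front of the gate, this point 6 mm above the bench
- rest: fixed raised pen rest: a 56 x 94 mm grey foot, 8 mm thick, and two aluminium forked posts 74 mm apart along its y axis (64 mm clear between them for fingers); origin under its middle. The marker lies along its y in both saddles: saddle floors 56 mm high, between lips 24 mm apart, lip tops 68 mm high
- rest_seat (a point): where the middle of the marker is when it lies centred in both saddles, 62 mm above the bench; axes as the rest's
- spirit_lamp: bystander: steel spirit lamp, 72 x 79 x 67 mm, origin at its underside; leave alone
- forceps: bystander: steel forceps, 140 mm long along y, lying; leave alone
- loop: bystander: inoculating loop with black grip, 274 mm long along y, lying; leave alone
- timer: bystander: bench timer, 62 x 62 mm, 26 mm thick, standing on its edge; leave alone
- wash_bottle: bystander: wash bottle, 201 mm high, body 68 mm across; leave alone
There are look-alikes about, which are no part of the job. Of the things that look like the rest, the largest one is meant.

How it is judged:
By the outcome, as a careful person would: the job done as asked, in the order asked, and still so for the second after the job is handed in, while the arm keeps its last pose, push and grip.
It also fails if it takes over 72 s, if anything falls off the work surface, if the arm or the gripper's body presses on something with over 40 N, if the wrist force passes 120 N, or if a joint passes its speed limit or range.

## Working session

There is one attempt and no reset: what is moved stays moved. The work goes in short steps, Python scripts to look and compute and a tool call to move; the robot and the scene stay as the last step left them, time stands still between calls to the robot, and variables do not carry over. Pictures are saved under pics/ and viewed, at most 10 in all, crops included, and the job is handed in when it is done.

Besides the shell and the picture viewer there is one more tool, called after "Emit:" as a command line: name --pt "numbers of a row" for each row, then --argument value for the rest. apply_moves: Moves the arm, as the interface text tells. Scaled input: -1 to 1 covers 1000 mm each way for a shift and 90 degrees each way for a turn. Its arguments: {"type":"object","properties":{"targets":{"type":"array","items":{"type":"array","items":{"type":"number"}}},"newtons":{"type":"number"}},"required":["targets"]}

```bash
ls; mkdir -p pics
cat > h.py <<'E'
import numpy as np, cv2, pickle
from scipy.spatial.transform import Rotation as R
from plant import get_state, capture, close_job
def snap(n,tag):
    c=capture(n); pickle.dump(c,open(f'{tag}.pkl','wb')); cv2.imwrite(f'pics/{tag}.png',c['frame'][...,::-1]); return c
def load(tag): return pickle.load(open(f'{tag}.pkl','rb'))
def cloud(c):
    K=c['camera_matrix']; v,u=np.mgrid[0:480,0:640].astype(float)
    p=cv2.undistortPoints(np.stack([u.ravel(),v.ravel()],1)[:,None],K,np.array([c['k1'],0,0,0.]))[:,0]
    z=c['range_z'].ravel(); P=np.c_[p*z[:,None],z]@c['T'][:3,:3].T+c['T'][:3,3]
    P[z==0]=np.nan
    return P.reshape(480,640,3)
def ray(c,u,v,h):
    p=cv2.undistortPoints(np.array([[[u,v]]],float),c['camera_matrix'],np.array([c['k1'],0,0,0.]))[0,0]
    d=c['T'][:3,:3]@np.r_[p,1]; o=c['T'][:3,3]; return o+d*(h-o[2])/d[2]
E
python3 - <<'E'
from h import *
s=get_state(); print(s)
for n in('side','top'):
    c=snap(n,n+'0'); print(n,c['T'].round(3).tolist(),c['k1'])
a=[cv2.imread(f'pics/{n}0.png') for n in('side','top')]
E
```

```text
pics
{'time_s': 0.0, 'joints': array([ 9.30531881e+01,  2.05914310e+01,  6.36584912e-01, -1.77039948e-02,
       -7.01361359e+01, -1.65073733e+01]), 'qd': array([ 0.02285027,  0.05067133,  0.00164391, -0.02864271,  0.00454425,
        0.02633049]), 'joint_torque': array([ 1.87737322e-03, -5.82724893e+01,  2.93054867e+01,  6.99725121e+00,
        6.98770760e-03, -1.58933394e-04]), 'tcp_pos': array([0.1569752 , 0.6560519 , 0.24465166]), 'eef_rot': array([ 1.79908039e+02, -9.89657057e-03, -1.34602060e+01]), 'contact_force': array([-0.08493977, -0.1079193 , -1.11983572]), 'moment': array([0.01445818, 0.03225222, 0.00769664]), 'gripper_force': 0.0, 'gripper_width': 0.08717932995238468}
side [[-0.963, 0.154, -0.221, 0.851], [0.269, 0.514, -0.814, 1.216], [-0.012, -0.844, -0.537, 0.81], [0.0, 0.0, 0.0, 1.0]] -0.10522735547910905
top [[-0.278, -0.856, 0.435, 0.202], [-0.961, 0.247, -0.129, 0.289], [0.003, -0.454, -0.891, 0.917], [0.0, 0.0, 0.0, 1.0]] 0.037790287266147415
```

View pics/top0.png

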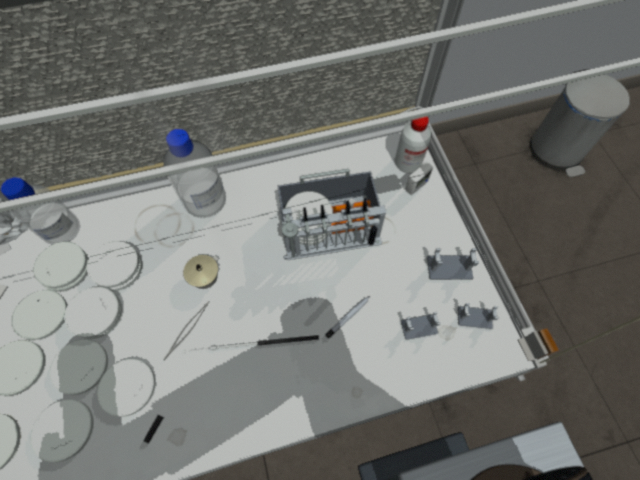

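View pics/side0.png

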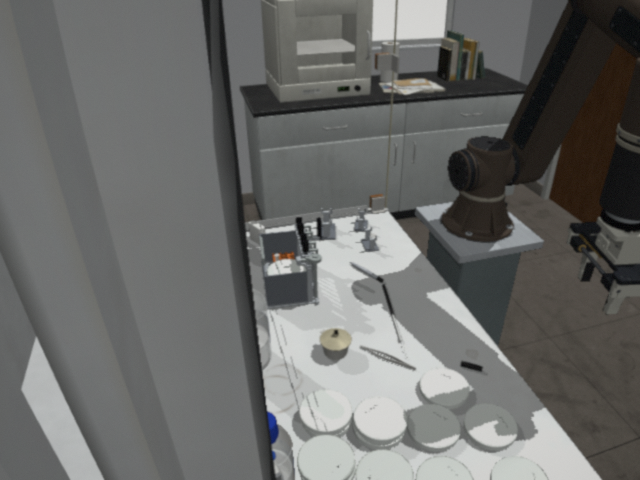

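Top view: carrier at (333,215), with its handle at (373,235). Marker candidates are the grey pen (348,315), the loop with black grip (290,340) and a short black object (153,428). Rest candidates are (450,265), which looks largest, (418,325) and (475,315). I'll check these in one enlarged crop.

Run:
```python
from h import *
c=load('top0'); im=c['frame'][...,::-1]
cv2.imwrite('pics/crop1.png',cv2.resize(np.ascontiguousarray(im[165:345,265:505]),None,fx=3.33,fy=3.33,interpolation=cv2.INTER_CUBIC))
P=cloud(c)
print(P[330,150],P[300,560])
for n,u,v in [('mk',348,315),('r1',450,267),('r2',418,327),('r3',475,317),('hand',374,229),('lamp',200,268),('bot',415,140)]: print(n,P[v,u].round(3),ray(c,u,v,0.006).round(3))
```

```text
[ 0.53327268  0.55742289 -0.00089561] [ 0.49569662 -0.76844266 -0.79582108]
mk [0.447 0.162 0.013] [0.448 0.161 0.006]
r1 [ 0.489 -0.084  0.007] [ 0.489 -0.084  0.006]
r2 [0.385 0.032 0.008] [0.385 0.032 0.006]
r3 [ 0.373 -0.09   0.003] [ 0.373 -0.089  0.006]
hand [0.556 0.083 0.151] [0.623 0.044 0.006]
lamp [0.613 0.429 0.057] [0.637 0.438 0.006]
bot [ 0.753 -0.084  0.122] [ 0.833 -0.138  0.006]
```

View pics/crop1.png

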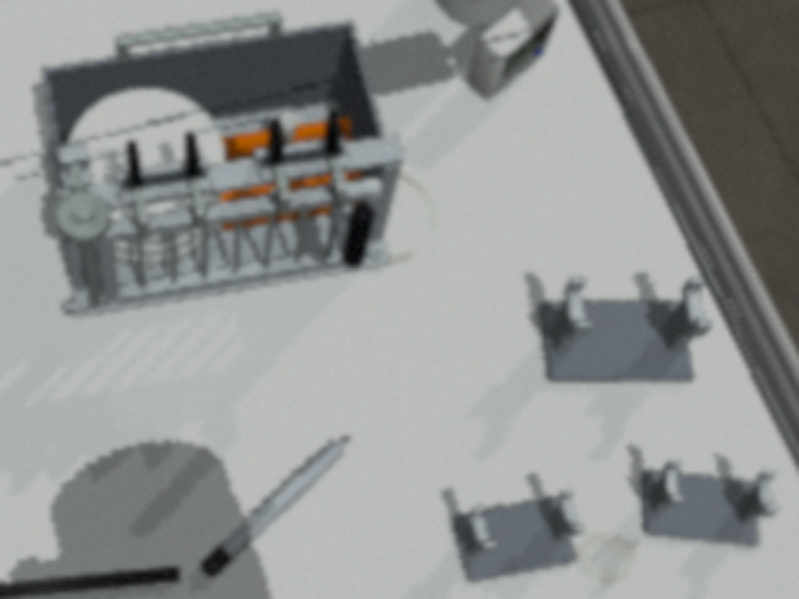

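The crop shows a grey pen with a black end from (348,437) to (205,570); that's the marker. The rest at (620,340) has the largest foot of the three, so that's the one to use. Tab tops are at (132,147), (192,138), (277,125) and (333,117), and the handle top is at (362,207).

Run:
```python
from h import *
c=load('top0'); f=3.33
q=lambda u,v,h: ray(c,265+u/f-.35,165+v/f-.35,h)
m=[q(348,437,.006),q(205,570,.006)]; print('marker',np.round(m,4),np.linalg.norm(m[0]-m[1]),np.mean(m,0), np.degrees(np.arctan2(*(m[0]-m[1])[1::-1])))
t=[q(u,v,.161) for u,v in[(132,147),(192,138),(277,125),(333,117)]]; print('tabs',np.round(t,4)); t=np.array(t)
d=(t[0]+t[1]-t[2]-t[3])/2; print(np.linalg.norm(d),np.degrees(np.arctan2(d[1],d[0])))
print('handle',q(362,207,.152))
k=[q(u,v,.008) for u,v in[(547,381),(692,381),(687,300),(545,305)]]; k=np.array(k); print('foot',k.round(4),k.mean(0))
e=k[0]+k[3]-k[1]-k[2];print(np.linalg.norm(e)/2,np.degrees(np.arctan2(e[1],e[0])))
P=cloud(c).reshape(-1,3)
for nm,(x0,x1,y0,y1) in {'r1':(.43,.55,-.15,-.02),'r2':(.33,.44,-.03,.1),'r3':(.33,.43,-.15,-.035)}.items():
    w=P[(P[:,0]>x0)&(P[:,0]<x1)&(P[:,1]>y0)&(P[:,1]<y1)]
    b=w[(w[:,2]>.035)]; print(nm,len(b),b.mean(0).round(3),b.max(0).round(3),b.min(0).round(3))
w=P[(abs(P[:,0]-.6)<.12)&(abs(P[:,1]-.15)<.13)&(P[:,2]>.113)&(P[:,2]<.124)]; r=cv2.minAreaRect((w[:,:2]*1000).astype(np.float32)); print('hdr',r)
```

```text
marker [[0.4755 0.1057 0.006 ]
 [0.4195 0.2166 0.006 ]] 0.12416274775130348 [0.44748259 0.16114708 0.006     ] -63.20529589845186
tabs [[0.6301 0.2004 0.161 ]
 [0.6263 0.1653 0.161 ]
 [0.621  0.1152 0.161 ]
 [0.6172 0.0821 0.161 ]]
0.08469825592267828 83.80411026917005
handle [0.56037444 0.08278724 0.152     ]
foot [[ 0.4754 -0.029   0.008 ]
 [ 0.4499 -0.1181  0.008 ]
 [ 0.5031 -0.1391  0.008 ]
 [ 0.5254 -0.0481  0.008 ]] [ 0.48842227 -0.08354904  0.008     ]
0.09319727547672438 75.1324591909429
r1 255 [ 0.489 -0.083  0.056] [ 0.516 -0.04   0.072] [ 0.463 -0.127  0.035]
r2 124 [0.386 0.029 0.043] [0.401 0.06  0.055] [ 0.372 -0.002  0.035]
r3 130 [ 0.374 -0.088  0.044] [ 0.395 -0.056  0.055] [ 0.351 -0.12   0.035]
hdr ((617.04296875, 131.44781494140625), (164.0767822265625, 189.8597869873047), 30.666481018066406)
```

Emit:
apply_moves --pt "1 0.0265 0.0276 0.003 0 0 0" --pt "1 0.0265 0.0276 0.003 0 0 0" --pt "1 0.0265 0.0276 0.003 0 0 0" --pt "1 0.0265 0.0276 0.003 0 0 0" --pt "1 0.0265 0.0276 0.003 0 0 0" --pt "1 0.0265 0.0276 0.003 0 0 0" --pt "1 0.0265 0.0276 0.003 0 0 0" --pt "1 0.0265 0.0276 0.003 0 0 0" --pt "1 0.0265 0.0276 0.003 0 0 0" --pt "1 0.0265 0.0276 0.003 0 0 0" --pt "1 0.0265 0.0276 0.003 0 0 0" --pt "1 0.0265 0.0276 0.003 0 0 0" --pt "1 0.0265 0.0276 0.003 0 0 0" --pt "1 0.0265 0.0276 0.003 0 0 0" --pt "1 0.0265 0.0276 0.003 0 0 0"

```text
time_s: 1.35
tcp_pos: [0.4477, 0.1595, 0.2005]
eef_rot: [-180.0, -0.0, -13.4]
contact_force: [0.6, 0.3, 0.4]
gripper_width: 0.0877
gripper_force: 0.0
```

Emit:
apply_moves --pt "1 0 0 0 0 0 0.0789" --pt "1 0 0 0 0 0 0.0789" --pt "1 0 0 0 0 0 0.0789" --pt "1 0 0 0 0 0 0.0789" --pt "1 0 0 0 0 0 0.0789" --pt "1 0 0 0 0 0 0.0789" --pt "1 0 0 0 0 0 0.0789" --pt "1 0 0 0 0 0 0"

```text
time_s: 2.02
tcp_pos: [0.4471, 0.1612, 0.2003]
eef_rot: [180.0, -0.0, -63.5]
contact_force: [-0.8, -0.9, 1.1]
gripper_width: 0.0874
gripper_force: 0.0
```

Run:
```python
from h import *
c=snap('wrist','w1'); print(c['T'].round(3).tolist(),c['k1']); print(get_state()['tcp_pos'],get_state()['joints'])
```

```text
[[-0.895, -0.424, -0.138, 0.485], [-0.446, 0.852, 0.275, 0.087], [0.001, 0.308, -0.951, 0.34], [0.0, 0.0, 0.0, 1.0]] -0.061037221899892274
[0.4471382  0.16119875 0.20036823] [ 4.36184328e+01  3.64901845e+00 -2.74920843e+01 -7.53521941e-03
 -5.88844111e+01 -1.66612453e+01]
```

View pics/w1.png

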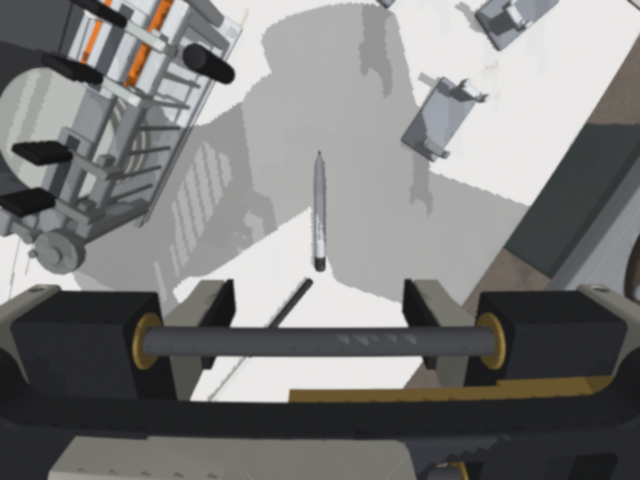

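Wrist view: the marker runs upright from its tip (320,153) to its black end (320,270). The loop grip ends close by at (310,283). The carrier's handle top is at (213,65).

Run:
```python
from h import *
c=load('w1')
a=ray(c,319.5,152,.006);b=ray(c,320.3,270,.002);b=ray(c,320.3,271,.006);print(a,b,np.linalg.norm(a-b),(a+b)/2,np.degrees(np.arctan2(*(a-b)[1::-1])))
P=cloud(c); print(P[200,320],P[250,320])
```

```text
[0.47370039 0.10681781 0.006     ] [0.41723414 0.2180551  0.006     ] 0.12474842677686494 [0.44546726 0.16243645 0.006     ] -63.08675192971766
[0.45285199 0.14755973 0.01263594] [0.42923612 0.19482125 0.01160204]
```

Emit:
apply_moves --newtons 15 --pt "0.5 0 0 0.035 0 0 0" --pt "0.5 0 0 0.035 0 0 0" --pt "0.5 0 0 0.035 0 0 0" --pt "0.5 0 0 0.035 0 0 0" --pt "0.5 0 0 0.03 0 0 0" --pt "0.5 0 0 0.009 0 0 0" --pt "0.5 0 0 0.003 0 0 0" --pt "0.5 0 0 0 0 0 0"

```text
time_s: 2.73
tcp_pos: [0.4483, 0.1617, 0.0194]
eef_rot: [-180.0, -0.0, -62.9]
contact_force: [-0.0, 0.3, 0.7]
gripper_width: 0.0449
gripper_force: 0.0
```

Emit:
apply_moves --pt "0 0 0 0 0 0 0" --pt "0 0 0 0 0 0 0" --pt "0 0 0 0 0 0 0" --pt "0 0 0 0 0 0 0" --pt "0 0 0 0 0 0 0" --pt "0 0 0 0 0 0 0"

```text
time_s: 3.23
tcp_pos: [0.4477, 0.1617, 0.0193]
eef_rot: [-179.9, 0.0, -63.1]
contact_force: [-1.0, -1.5, 5.4]
gripper_width: 0.0124
gripper_force: 16.1
```

Emit:
apply_moves --pt "0 0 0 -0.02 0 0 0" --pt "0 0 0 -0.035 0 0 0" --pt "0 0 0 -0.035 0 0 0" --pt "0 0 0 -0.035 0 0 0" --pt "0 0 0 -0.035 0 0 0" --pt "0 0.0385 0.012 0 0 0 0" --pt "0 0.0385 0.012 0 0 0 0" --pt "0 0.0385 0.012 0 0 0 0" --pt "0 0.0385 0.012 0 0 0 0" --pt "0 0 0 0 0 0 0.0774" --pt "0 0 0 0 0 0 0.0774" --pt "0 0 0 0 0 0 0.0774" --pt "0 0 0 0 0 0 0.0774" --pt "0 0 0 0 0 0 0.0774" --pt "0 0 0 0 0 0 0.0774" --pt "0 0 0 0 0 0 0" --pt "0 0 0 0 0 0 0"

```text
time_s: 4.65
tcp_pos: [0.4739, 0.0023, 0.1787]
eef_rot: [-180.0, 0.0, -104.7]
contact_force: [-0.1, -0.1, -0.5]
gripper_width: 0.0116
gripper_force: 15.0
```

Run:
```python
from h import *
c=snap('wrist','w2'); s=get_state(); print(s['tcp_pos'],s['eef_rot'])
```

```text
[0.47397457 0.00229451 0.17869929] [-1.79991971e+02  8.71981975e-03 -1.04664846e+02]
```

View pics/w2.png

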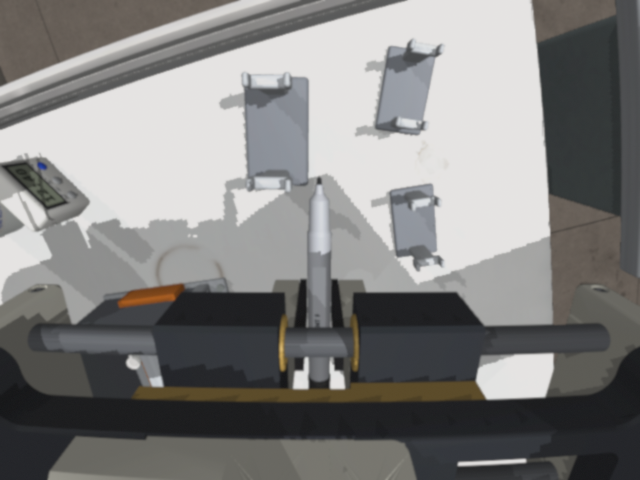

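The held marker is aligned with the jaws, tip at (319,180). On the rest, the near post's lips are at (251,183) and (288,183), the far post's at (246,79) and (288,79), and the foot's right edge runs from (308,77) to (309,184).

Run:
```python
from h import *
c=load('w2')
L=np.array([ray(c,u,v,.068) for u,v in[(251,182),(288,182),(246,78),(288,78)]]);print(L.round(4),L.mean(0))
e=L[0]+L[1]-L[2]-L[3];print(np.linalg.norm(e)/2,np.degrees(np.arctan2(e[1],e[0])))
k=[ray(c,u,v,.008) for u,v in[(308.5,77),(309.5,184)]];e=k[0]-k[1];print(np.round(k,4),np.linalg.norm(e),np.degrees(np.arctan2(e[1],e[0])))
P=cloud(c).reshape(-1,3)
w=P[(P[:,0]>.44)&(P[:,0]<.54)&(P[:,1]>-.16)&(P[:,1]<-.02)&(P[:,2]<.014)&(P[:,2]>.0055)]
print(len(w),cv2.minAreaRect((w[:,:2]*1000).astype(np.float32)))
w=P[(P[:,0]>.44)&(P[:,0]<.54)&(P[:,1]>-.16)&(P[:,1]<-.02)&(P[:,2]>.05)&(P[:,2]<.085)]
print(len(w),cv2.minAreaRect((w[:,:2]*1000).astype(np.float32)),w[:,2].max())
m=[ray(c,319,180,.166)];print(m)
```

```text
[[ 0.5116 -0.0534  0.068 ]
 [ 0.485  -0.0463  0.068 ]
 [ 0.493  -0.1227  0.068 ]
 [ 0.4651 -0.1151  0.068 ]] [ 0.4886788 -0.0843491  0.068    ]
0.0716964763375971 74.42474516382852
[[ 0.4509 -0.1202  0.008 ]
 [ 0.474  -0.0318  0.008 ]] 0.09138581903865435 -104.5971418703092
5458 ((490.2945251464844, -83.61074829101562), (93.931640625, 56.00235366821289), 74.23928833007812)
1411 ((490.5218505859375, -83.39530944824219), (83.79689025878906, 34.48452377319336), 74.41627502441406) 0.06996980390403296
[array([ 0.45882371, -0.05612296,  0.166     ])]
```

Emit:
apply_moves --pt "0 0.0265 -0.0123 0 0 0 0.009" --pt "0 0.0265 -0.0123 0 0 0 0" --pt "0 0.0265 -0.0123 0 0 0 0" --pt "0 0 0 0 0 0 0" --pt "0 0 0 0.03 0 0 0" --pt "0 0 0 0.03 0 0 0" --pt "0 0 0 0.02 0 0 0" --pt "0 0 0 0.01 0 0 0" --pt "0 0 0 0.006 0 0 0" --pt "0 0 0 0.005 0 0 0" --pt "0 0 0 0 0 0 0"

```text
time_s: 5.62
tcp_pos: [0.4882, -0.0841, 0.0771]
eef_rot: [180.0, -0.0, -105.7]
contact_force: [-0.7, 0.1, -0.0]
gripper_width: 0.0122
gripper_force: 15.0
```

Emit:
apply_moves --pt "0 0 0 0.001 0 0 0" --pt "0.25 0 0 0 0 0 0" --pt "0.25 0 0 0 0 0 0" --pt "0.35 0 0 0 0 0 0" --pt "0.5 0 0 0 0 0 0" --pt "0.5 0 0 -0.02 0 0 0" --pt "0.5 0 0 -0.03 0 0 0" --pt "0.5 0 0 -0.035 0 0 0" --pt "0.5 0 0 -0.035 0 0 0" --pt "0.5 0 0 -0.025 0 0 0" --pt "0.5 0 0 0 0 0 0"

```text
time_s: 6.53
tcp_pos: [0.4912, -0.0842, 0.2277]
eef_rot: [-179.5, 0.2, -105.7]
contact_force: [0.9, -0.4, -0.7]
gripper_width: 0.0434
gripper_force: 0.0
```

Run:
```python
from h import *
c=snap('wrist','w3'); t=snap('top','top3'); s=get_state(); print(s['tcp_pos'],s['eef_rot'])
a=t['frame'][165:345,265:505,::-1]; 
cv2.imwrite('pics/mix3.png',np.hstack([cv2.resize(c['frame'][...,::-1],(480,360)),cv2.resize(np.ascontiguousarray(t['frame'][220:340,390:490,::-1]),(300,360))]))
P=cloud(c).reshape(-1,3)
w=P[(P[:,0]>.42)&(P[:,0]<.56)&(P[:,1]>-.17)&(P[:,1]<0)&(P[:,2]>.06)&(P[:,2]<.085)]
print(len(w),cv2.minAreaRect((w[:,:2]*1000).astype(np.float32)))
```

```text
[ 0.48877454 -0.08406946  0.22293461] [-1.79844505e+02  9.70370424e-02 -1.05769804e+02]
1738 ((490.6017761230469, -83.64582824707031), (124.31903839111328, 33.843406677246094), 74.80541229248047)
```

View pics/mix3.png

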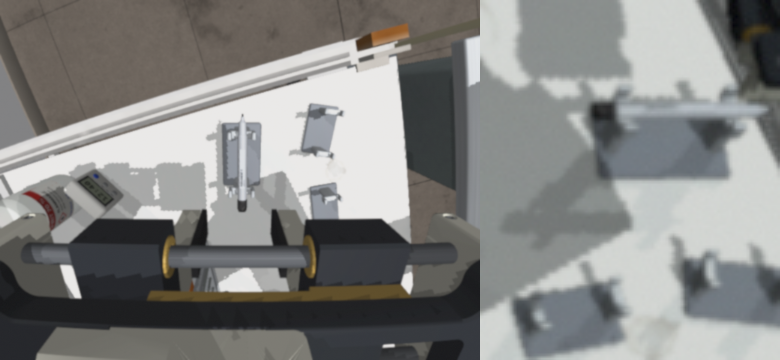

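Left panel: the marker lies in both saddles of the large rest, at (241,160). The right panel agrees. Next I turn and look at the catches.

Emit:
apply_moves --pt "0.7 -0.0394 0.004 -0.005 0 0 0" --pt "0.7 -0.0394 0.004 -0.005 0 0 0" --pt "0.7 -0.0394 0.004 -0.005 0 0 0" --pt "0.7 -0.0394 0.004 -0.005 0 0 0" --pt "0.7 -0.0394 0.004 -0.005 0 0 0" --pt "0.7 -0.0394 0.004 -0.005 0 0 0" --pt "0.7 0 0 0 0 0 -0.0791" --pt "0.7 0 0 0 0 0 -0.0791" --pt "0.7 0 0 0 0 0 -0.0791" --pt "0.7 0 0 0 0 0 -0.0791" --pt "0.7 0 0 0 0 0 -0.0791" --pt "0.7 0 0 0 0 0 -0.0791" --pt "0.7 0 0 0 0 0 -0.0791" --pt "0.7 0 0 0 0 0 -0.0791" --pt "0.7 0 0 0 0 0 -0.0791" --pt "0.7 0 0 0 0 0 -0.0791" --pt "0.7 0 0 0 0 0 -0.0791" --pt "0.7 0 0 0 0 0 -0.0791" --pt "0.7 0 0 0 0 0 -0.0791" --pt "0.7 0 0 0 0 0 -0.0791"

```text
time_s: 8.3
tcp_pos: [0.5288, 0.1495, 0.25]
eef_rot: [179.9, 0.1, -5.8]
contact_force: [0.5, 0.5, 1.1]
gripper_width: 0.0614
gripper_force: 0.0
```

Emit:
apply_moves --pt "0.7 0 0 0 0 0 0" --pt "0.7 0 0 0 0 0 0"

```text
time_s: 8.47
tcp_pos: [0.529, 0.1496, 0.2505]
eef_rot: [179.9, 0.1, -6.3]
contact_force: [0.4, 0.1, -0.3]
gripper_width: 0.0617
gripper_force: 0.0
```

Run:
```python
from h import *
c=snap('wrist','w4'); s=get_state(); print(s['tcp_pos'],s['eef_rot'],s['joints'])
```

```text
[0.5291311  0.14964373 0.25067692] [ 1.79947696e+02  7.22846581e-02 -6.36185568e+00] [ 3.61981959e+01  8.63723415e+00 -1.47233601e+01 -1.12828539e-02
 -6.67280255e+01  4.74444473e+01]
```

View pics/w4.png

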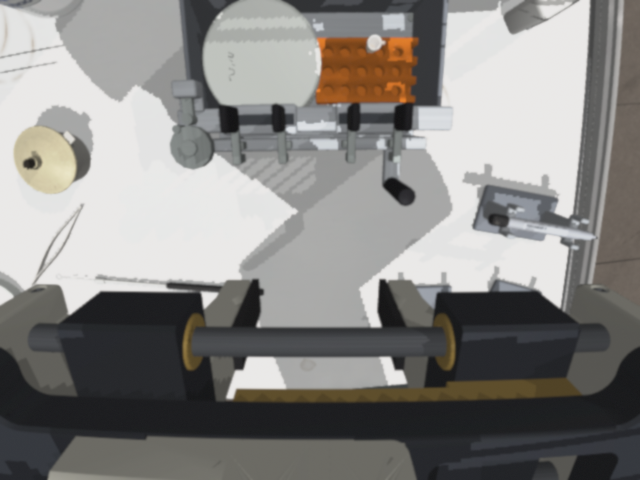

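Looking down at the carrier, the four black tabs are at (229,118), (279,118), (353,117) and (403,116), and the handle top is at (405,196). I'll use the depth for the tabs.

Run:
```python
from h import *
c=load('w4'); P=cloud(c)
for (u0,u1,v0,v1) in [(212,245,95,140),(264,295,95,140),(338,368,95,140),(388,420,95,140),(380,420,175,210)]:
    w=P[v0:v1,u0:u1].reshape(-1,3); w=w[w[:,2]>.145]; zt=np.percentile(w[:,2],98); w=w[w[:,2]>.150 if v0<150 else w[:,2]>.146]
    r=cv2.minAreaRect((w[:,:2]*1000).astype(np.float32)); print(len(w),zt.round(4),w.mean(0).round(4),w.min(0).round(4),w.max(0).round(4),r)
```

```text
368 0.1644 [0.6249 0.2002 0.1606] [0.6164 0.1976 0.1502] [0.634  0.205  0.1652] ((625.332275390625, 201.1068572998047), (6.860054969787598, 17.516626358032227), 82.2242660522461)
314 0.1644 [0.6212 0.1668 0.1614] [0.6125 0.1636 0.1501] [0.63   0.171  0.1649] ((621.2714233398438, 167.30245971679688), (6.953895092010498, 17.348634719848633), 83.33729553222656)
324 0.1642 [0.6164 0.1173 0.1616] [0.6076 0.113  0.1501] [0.625  0.121  0.1655] ((616.272216796875, 116.89435577392578), (6.9892048835754395, 17.36610221862793), 84.27141571044922)
369 0.1645 [0.6135 0.0839 0.1609] [0.6047 0.0791 0.1504] [0.6221 0.0868 0.1659] ((613.4097290039062, 83.11827850341797), (6.305642127990723, 17.46479034423828), 83.35981750488281)
298 0.1536 [0.5592 0.084  0.1514] [0.5517 0.077  0.146 ] [0.5653 0.0901 0.1544] ((558.7125244140625, 83.51543426513672), (12.90017318725586, 13.436748504638672), 74.77546691894531)
```

Emit:
apply_moves --newtons 20 --pt "0.62 0.03 -0.0148 0 0 0 0" --pt "0.62 0.03 -0.0148 0 0 0 0" --pt "0.62 0.03 -0.0148 0 0 0 0" --pt "0.62 0 0 0.02 0 0 0" --pt "0.62 0 0 0.02 0 0 0" --pt "0.62 0 0 0.02 0 0 0" --pt "0.62 0 0 0.02 0 0 0" --pt "0.62 0 0 0.013 0 0 0" --pt "0.62 0 0 0.007 0 0 0" --pt "0.62 0 0 0 0 0 0"

```text
time_s: 9.35
tcp_pos: [0.6237, 0.1838, 0.1509]
eef_rot: [179.9, 0.0, -6.3]
contact_force: [-0.1, -1.6, 4.3]
gripper_width: 0.0541
gripper_force: 1.6
```

Emit:
apply_moves --pt "0.4 0 0 0 0 0 0" --pt "0.4 0 0 0 0 0 0" --pt "0.25 0 0 0 0 0 0" --pt "0.2 0 0 0 0 0 0" --pt "0.2 0 0 0 0 0 0" --pt "0.1 0 0 0 0 0 0" --pt "0.1 0 0 0 0 0 0" --pt "0.1 0 0 0 0 0 0"

```text
time_s: 10.02
tcp_pos: [0.6235, 0.1838, 0.1518]
eef_rot: [180.0, 0.0, -6.1]
contact_force: [-1.5, -5.4, 2.7]
gripper_width: 0.0214
gripper_force: 20.0
```

Emit:
apply_moves --pt "0.62 0 0 0 0 0 0" --pt "0.62 0 0 0 0 0 0" --pt "0.62 0 0 0 0 0 0" --pt "0.62 0 0 0 0 0 0" --pt "0.62 0 0 0 0 0 0" --pt "0.62 0 0 -0.025 0 0 0" --pt "0.62 0 0 -0.03 0 0 0" --pt "0.62 0.001 0.028 0 0 0 0" --pt "0.62 0 0.028 0 0 0 0" --pt "0.62 0 0.028 0 0 0 0" --pt "0.62 0 0 0 0 0 0" --pt "0.62 0 0 0.02 0 0 0" --pt "0.62 0 0 0.015 0 0 0" --pt "0.62 0 0 0.012 0 0 0" --pt "0.62 0 0 0.007 0 0 0" --pt "0.62 0 0 0 0 0 0"

```text
time_s: 11.35
tcp_pos: [0.615, 0.1007, 0.1508]
eef_rot: [179.9, 0.1, -6.1]
contact_force: [0.0, 0.1, -0.3]
gripper_width: 0.0543
gripper_force: 0.0
```

Emit:
apply_moves --pt "0.4 0 0 0 0 0 0" --pt "0.4 0 0 0 0 0 0" --pt "0.25 0 0 0 0 0 0" --pt "0.2 0 0 0 0 0 0" --pt "0.2 0 0 0 0 0 0" --pt "0.1 0 0 0 0 0 0" --pt "0.1 0 0 0 0 0 0" --pt "0.1 0 0 0 0 0 0"

```text
time_s: 12.02
tcp_pos: [0.616, 0.0992, 0.1536]
eef_rot: [179.9, -0.0, -6.1]
contact_force: [0.3, -8.6, 5.1]
gripper_width: 0.0212
gripper_force: 20.0
```

Emit:
apply_moves --pt "0.62 0 0 0 0 0 0" --pt "0.62 0 0 0 0 0 0" --pt "0.62 0 0 0 0 0 0" --pt "0.62 0 0 0 0 0 0" --pt "0.62 0 0 0 0 0 0" --pt "0.62 0 0 -0.025 0 0 0" --pt "0.62 0 0 -0.035 0 0 0" --pt "0.62 0 0 -0.04 0 0 0" --pt "0.62 -0.03 -0.012 0 0 0 0" --pt "0.62 -0.03 -0.012 0 0 0 0" --pt "0.62 -0.03 -0.012 0 0 0 0" --pt "0.62 0 0 0 0 0 0" --pt "0.62 0 0 0 0 0 0"

```text
time_s: 13.1
tcp_pos: [0.5291, 0.1471, 0.2534]
eef_rot: [-179.9, -0.1, -6.0]
contact_force: [1.6, -0.1, 0.2]
gripper_width: 0.0543
gripper_force: 0.0
```

Run:
```python
from h import *
c=snap('wrist','w5'); s=get_state(); print(s['tcp_pos'],s['eef_rot'])
P=cloud(c).reshape(-1,3)
w=P[(P[:,2]>.148)&(P[:,2]<.17)&(P[:,0]>.53)&(P[:,0]<.66)&(P[:,1]>.06)&(P[:,1]<.22)]
X=w[:,:2]; lab=-np.ones(len(X),int)
im=np.zeros((130,160),np.uint8); ij=((X-[.53,.06])*1000).astype(int); im[ij[:,0],ij[:,1]]=255
im=cv2.morphologyEx(im,cv2.MORPH_CLOSE,np.ones((3,3)))
n,l,st,ce=cv2.connectedComponentsWithStats(im)
for k in range(1,n):
    if st[k,4]>20: print(ce[k][::-1].round(1)/1000+[.53,.06],st[k])
```

```text
[0.52989821 0.14676046 0.25314596] [-1.79954261e+02 -5.39848206e-02 -6.00721731e+00]
[0.5582 0.0827] [ 16  21  15  15 152]
[0.6137 0.0917] [ 28  75   8  18 118]
[0.615  0.1076] [ 44  76   8  19 125]
[0.622  0.1753] [111  83   9  19 122]
[0.6236 0.1915] [128  85   8  18 122]
```

Emit:
apply_moves --newtons 30 --pt "0.5 0.018 0.03 0 0 0 0" --pt "0.5 0.018 0.03 0 0 0 0" --pt "0.5 0 0 0 0 0 0" --pt "0.5 0 0 0.03 0 0 0" --pt "0.5 0 0 0.03 0 0 0" --pt "0.5 0 0 0.03 0 0 0" --pt "0.5 0 0 0.02 0 0 0" --pt "0.5 0 0 0.01 0 0 0" --pt "0.5 0 0 0.004 0 0 0" --pt "0.5 0 0 0 0 0 0"

```text
time_s: 13.98
tcp_pos: [0.5599, 0.0823, 0.128]
eef_rot: [179.9, 0.1, -6.1]
contact_force: [0.0, 1.0, -0.3]
gripper_width: 0.0436
gripper_force: 0.0
```

Emit:
apply_moves --pt "0 0 0 0 0 0 0" --pt "0 0 0 0 0 0 0" --pt "0 0 0 0 0 0 0" --pt "0 0 0 0 0 0 0" --pt "0 0 0 0 0 0 0" --pt "0 0 0 0 0 0 0"

```text
time_s: 14.48
tcp_pos: [0.5597, 0.0825, 0.1292]
eef_rot: [180.0, -0.0, -6.1]
contact_force: [-0.2, -1.6, 2.5]
gripper_width: 0.0133
gripper_force: 30.0
```

Emit:
apply_moves --pt "0 -0.0082 -0.0021 0 0 0 0.0333" --pt "0 -0.0082 -0.0021 0 0 0 0.0333" --pt "0 -0.0082 -0.0021 0 0 0 0.0333" --pt "0 -0.0082 -0.0021 0 0 0 0.0333" --pt "0 -0.0082 -0.0021 0 0 0 0.0333"

```text
time_s: 14.9
tcp_pos: [0.5212, 0.1008, 0.1292]
eef_rot: [179.9, -0.0, -21.2]
contact_force: [-1.8, -4.0, 6.0]
gripper_width: 0.0135
gripper_force: 30.0
```

Emit:
apply_moves --pt "0 -0.0082 -0.0021 0 0 0 0.0333" --pt "0 -0.0082 -0.0021 0 0 0 0.0333" --pt "0 -0.0082 -0.0021 0 0 0 0.0333" --pt "0 -0.0082 -0.0021 0 0 0 0.0333" --pt "0 -0.0082 -0.0021 0 0 0 0.0333" --pt "0 -0.0082 -0.0021 0 0 0 0.0333" --pt "0 -0.0082 -0.0021 0 0 0 0.0333" --pt "0 -0.0082 -0.0021 0 0 0 0.0333" --pt "0 -0.0082 -0.0021 0 0 0 0.0333" --pt "0 -0.0082 -0.0021 0 0 0 0.0333" --pt "0 -0.0082 -0.0021 0 0 0 0.0333" --pt "0 -0.0082 -0.0021 0 0 0 0.0333"

```text
time_s: 15.9
tcp_pos: [0.4581, 0.1787, 0.1291]
eef_rot: [179.8, -0.0, -57.2]
contact_force: [-9.5, -5.4, 13.9]
gripper_width: 0.0136
gripper_force: 30.0
```

Run:
```python
from h import *
c=snap('side','side6'); t=snap('top','top6'); s=get_state(); print(s['tcp_pos'],s['eef_rot'],s['contact_force'],s['moment'])
cv2.imwrite('pics/mix6.png',np.hstack([cv2.resize(np.ascontiguousarray(c['frame'][200:380,240:440,::-1]),(400,360)),cv2.resize(np.ascontiguousarray(t['frame'][165:345,200:400,::-1]),(400,360))]))
```

```text
[0.45793161 0.17914445 0.12906197] [ 1.79769171e+02 -2.77089356e-02 -5.71445249e+01] [-9.78875561 -5.21829253 13.71568416] [-1.78499103  3.43438997 -0.07434288]
```

View pics/mix6.png

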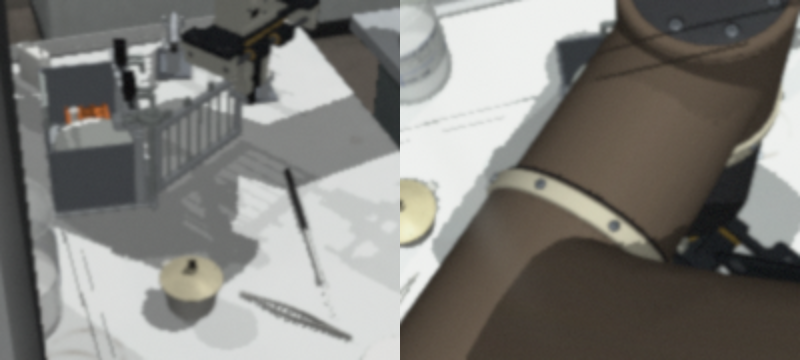

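The gate is well past the detent and nothing looks jammed. The force on the tool is radial, so I'm slightly inside the handle's arc. I'll ease outward and up, and check the loop's position against the rest of the sweep.

Run:
```python
from h import *
P=cloud(load('top0')); 
for u,v in [(318,338),(310,339),(290,341),(262,343)]: print(P[v,u].round(4))
P=cloud(load('w4')); 
for u,v in [(258,291),(240,290),(200,288),(172,286)]: print(P[v,u].round(4))
```

```text
[0.42   0.2337 0.0056]
[0.4225 0.2498 0.0057]
[0.4297 0.2895 0.006 ]
[0.4408 0.3441 0.0089]
[0.5371 0.1804 0.2353]
[0.5441 0.1859 0.2466]
[0.4379 0.31   0.0097]
[0.4443 0.3452 0.0096]
```

Emit:
apply_moves --pt "0 0 0.002 -0.001 0 0 0" --pt "0 0 0 0 0 0 0"

```text
time_s: 16.17
tcp_pos: [0.458, 0.1789, 0.1293]
eef_rot: [180.0, 0.0, -57.1]
contact_force: [0.4, -1.4, -3.0]
gripper_width: 0.0132
gripper_force: 30.0
```

Emit:
apply_moves --pt "0 -0.0082 -0.002 0 0 0 0.0333" --pt "0 -0.0082 -0.002 0 0 0 0.0333" --pt "0 -0.0082 -0.002 0 0 0 0.0333" --pt "0 -0.0082 -0.002 0 0 0 0.0333" --pt "0 -0.0082 -0.002 0 0 0 0.0333" --pt "0 -0.0082 -0.002 0 0 0 0.0333"

```text
time_s: 16.67
tcp_pos: [0.4476, 0.2281, 0.1293]
eef_rot: [179.9, -0.0, -75.2]
contact_force: [0.0, -1.6, -1.6]
gripper_width: 0.0136
gripper_force: 30.0
```

Emit:
apply_moves --pt "0 -0.0082 -0.002 0 0 0 0.0333" --pt "0 -0.0082 -0.002 0 0 0 0.0333" --pt "0 -0.0082 -0.002 0 0 0 0.0333" --pt "0 -0.0082 -0.002 0 0 0 0.0333" --pt "0 -0.0082 -0.002 0 0 0 0.0333" --pt "0 0 0 0 0 0 0"

```text
time_s: 17.17
tcp_pos: [0.4511, 0.271, 0.1292]
eef_rot: [179.9, -0.0, -90.2]
contact_force: [-3.2, -1.8, 2.0]
gripper_width: 0.0137
gripper_force: 30.0
```

Run:
```python
from h import *
w=snap('wrist','w7');c=snap('side','side7'); s=get_state(); print(s['tcp_pos'],s['eef_rot'],s['contact_force'],s['qd'].round(2))
h=np.array([.6133,.236]); p=s['tcp_pos'][:2]-h; p0=np.array([.5597,.0825])-h
print('gate angle',np.degrees(np.arctan2(*p0[::-1])-np.arctan2(*p[::-1]))%360, np.linalg.norm(p))
cv2.imwrite('pics/mix7.png',np.hstack([cv2.resize(np.ascontiguousarray(c['frame'][200:380,240:440,::-1]),(400,360)),cv2.resize(w['frame'][...,::-1],(400,360))]))
```

```text
[0.45096443 0.27009138 0.12924863] [ 1.79921542e+02 -5.08909002e-02 -8.99639885e+01] [-3.37837579 -0.51960946  1.27946132] [-0.34 -0.28 -0.56  0.06  0.16  0.53]
gate angle 82.61161662692757 0.16587663482851023
```

View pics/mix7.png

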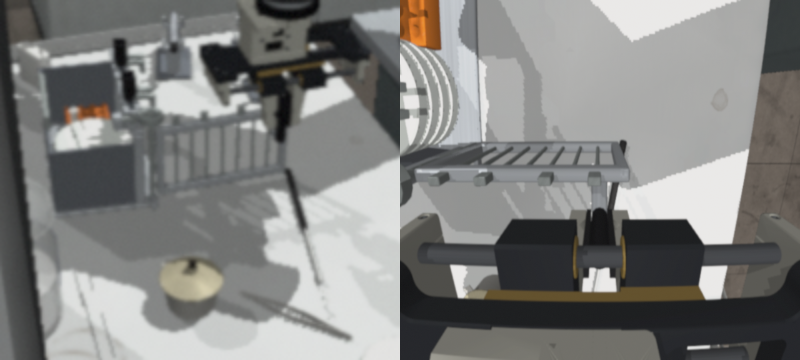

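Both panels show the gate at about 83°, with the handle in the jaws and the loop grip clear of it at (290,180). I'll let it settle briefly and hand in.

Emit:
apply_moves --pt "0 0 0 0 0 0 0" --pt "0 0 0 0 0 0 0" --pt "0 0 0 0 0 0 0" --pt "0 0 0 0 0 0 0"

```text
time_s: 17.6
tcp_pos: [0.4509, 0.2696, 0.1293]
eef_rot: [179.9, -0.0, -90.0]
contact_force: [-5.0, -0.9, 0.6]
gripper_width: 0.0133
gripper_force: 30.0
```

```bash
python3 -c "
from h import *
print(close_job())"
```

```text
the job is handed in; nothing more can be done
None
```

I handed the job in at 17.6 s: the marker was laid in both saddles of the large rest and released, the hinge-end catch and then the handle-end catch were squeezed fully, and the gate is held open at about 83°; no verdict came back.

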